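Stow the scriber and bolt the rack

ROBOT

A 7-joint arm with a two-finger parallel gripper is mounted at the origin on the work surface. World frame = base frame: x ahead of the robot, y to its left, z up, the work surface at z = 0. Lengths are in m, angles in rad, forces in N, time in s.
With the tool pointing down it reaches from about 0.4 to 0.85 m from the base axis. Payload 4.5 kg.
Tool frame: the origin (TCP) lies between the finger pads; the fingertips stand 17 mm ahead of it and the grasp point (between the pads) lies 2 mm behind it; z points along the fingers, y is the line along which they close (so a half turn about z gives the same grasp; the last joint's range is limited). The gripper opens to 85 mm and grips with 20 to 120 N. Pads are 22 mm wide; open, the fingers measure 114 mm over their backs; the gripper's body (76 mm by 85 mm) begins 54 mm behind the grasp point. The pads swing forward as they close: fully open they stand 13 mm farther back than shut.
Start: joints at [1.243, 0.689, -0.195, 1.565, 0.157, 0.902, -0.215], TCP at [0.221, -0.585, 0.248] pointing down, gripper open.
Joint ranges: [-3.01, 3.01], [-0.46, 2.08], [-1.47, 1.51], [0.13, 2.56], [-1, 4.14], [0.04, 2.09], [-2.66, 2.66]. Speed limits (rad/s): [2.57, 2.57, 3.14, 3.14, 3.14, 3.14, 3.14].

INTERFACE

Orientations are given as a rotation vector (axis times angle).
In Python, from plant import telemetry, imaging, r gives the robot as it stands.
- The arm moves only by the tool apply_moves, never from a script. Its argument "rows" is a list of rows, each a list of 4 numbers: the shift along the tool's x, y, z in mm, then the turn about the tool's z in rad. In form: [[dx, dy, dz, spin], ...]. A call has 1 to 10 rows; each row is the pose to reach, as a shift and turn from the pose commanded when the call began, along the tool's axes at that moment; what a row does not reach only later rows make up. A row lasts 1/8 s, in which the tool goes at most 62.5 mm and 10.7 degrees, less where a joint would pass 70% of its speed; a pose out of reach is approached as far as the arm can. A call with a gripper value outside its range is refused whole. "gripper" is the gripper's target within -1 to 1 (fully open at 1, half-way at 0, shut at -1), set as the call begins (left out, the last holds). The fingers move at their own pace and stop on an object; the grip force is fixed at half the most. Time passes only in rows, so rows that repeat a pose let the fingers close. It gives the time, the measured TCP pose, the force, the opening and the grip force at its end, in the units of the state.
- telemetry.state(): the state, without advancing time (a new reading comes with each control period).
- imaging.capture(name): name is "side" or "top"; returns (picture, depth): 480x640x3 uint8, red, green, blue; 480x640 float32, m along the optical axis (not along the pixel's ray), 0 where there is no reading.
- imaging.camera_model(name): a dict with "mtx" (3x3 intrinsics, pixels), "R" (3x3) and "t" (3): a world point X has camera coordinates R X + t. Camera axes: x right, y down, z forward; pixel columns grow to the right and rows downward; lengths in m; the calibration is good to about 2 mm. A picture is of the moment at which its call begins. camera_model takes no time and is no camera call.
- r.sign_off(): hands the job in; it is judged then, once.
The state is a dict: "t": time; "joint_pos": joint angles; "dq": joint speeds; "tau": joint torques, N m; "tool_pos": TCP position; "orientation": TCP orientation; "ft_force": force on the tool from outside, world axes, zero at the start; "wrist_torque": the same for the moment, N m; "width": finger opening in m; "grip_force": force on a finger pad.
Only numpy, scipy, OpenCV 4.12 (cv2) and the standard library are available. Lean on these libraries where they do the work, as an engineer would, in place of code of your own. Each camera call takes 0.05 s, during which the arm holds its last target. There are 200 camera calls.

TASK

Put the green scriber away and lock the rack: first draw the red-knobbed bolt right back to its rear stop, then push the green scriber fully down into the green tube, until its head sits on the tube's mouth, and then slide the bolt fully home into its keeper so that all three scribers are locked in. Leave the blue and orange scribers in their tubes and do not disturb the spray can, the magnetic square, the flap disc or the blue-lidded pot.

Things in the scene. Friction and masses are not known exactly. Their poses are not given: they have to be found in the camera images.
- rack: Fixed rack; origin on the table under the middle tube. Grey base 80 (x) x 390 (y) x 10 mm, y = -282 to 108. Tubes at y = -40, 0, 40, colours in any order. Yellow pedestal 30 mm wide, y = -270 to -66, carries the bolt, lips 124 mm high; strap at its front (y -78 to -66, top 137), stop at its rear (y -278 to -270, top 126). Keeper post 30 mm wide, y = 68 to 80, top 137.
- bolt (a joint): How far the bolt is shot, m: 0 = right back at its stop, clear of all tubes; 0.145 = home, tip 11 mm into the keeper. Slides along the rack's +y with 2.5 N friction and stays where left. Steel rod, 10 mm diameter, axis 124 mm above the table, 4 mm above the heads of scribers that are fully down; one not fully down blocks it.
- bolt_knob (a point): Centre of the top of the bolt's upright red knob: 18 mm diameter, free height 36 mm above the bolt (from z = 129 to 165 mm); moves with the bolt. Its axes are the rack's axes. At rack y = -247 mm when drawn, -102 mm when home.
- bolt_tip (a point): Front end of the bolt on its axis; moves with the bolt. Rack y = -66 mm when drawn, +79 mm when home.
- keeper (a point): Centre of the near face of the keeper's hole, where the bolt enters (rack y = +68 mm, 124 mm above the table).
- scriber_green: Loose scriber with a green head, about 45 g: steel shank 8 mm diameter and 60 mm long with a tapered foot (4 mm at the end), then a round head 16 mm in diameter and 30 mm long. The origin is at the foot's end, z runs along it to the head's top (z = 90 mm). At the start it stands in the leaning aluminium holder.
- shoulder_green (a point): On the green scriber's axis, at the underside of its head (60 mm from the foot).
- mouth_green (a point): Centre of the green tube's mouth, 85 mm above the table; z up. Tube 22 mm outside, bore 11 mm. A stiff plug inside stops the scriber 12 mm short of home until pushed down with over 6 N; the plug then stays down. Home: the scriber's shoulder rests on the mouth, its head stands 30 mm above it.
- scriber_blue: The same kind of scriber with a blue head, already home in the blue tube.
- shoulder_blue (a point): On the blue scriber's axis, underside of its head.
- mouth_blue (a point): Centre of the blue tube's mouth, 85 mm above the table; z up.
- scriber_orange: The same kind of scriber with an orange head, already home in the orange tube.
- shoulder_orange (a point): On the orange scriber's axis, underside of its head.
- mouth_orange (a point): Centre of the orange tube's mouth, 85 mm above the table; z up.
- stand: Fixed leaning holder: steel base 90 x 70 x 12 mm (origin on the table) with an aluminium sleeve, 24 mm outer and 10 mm inner diameter, whose bore leans 24 degrees (0.42 rad) from vertical towards the stand's -x. The green scriber stands in it 44 mm deep: the underside of its head is 16 mm beyond the sleeve's mouth, measured along the bore.
- spray_can: Loose standing spray can, 52 mm diameter, 150 mm high, origin under its centre; a bystander close to the tubes.
- square: Loose red magnetic welding square standing on its edge, 75 x 16 x 60 mm, origin under its centre; a bystander.
- gel_pot: Loose standing pot with a blue lid, 64 mm diameter, 85 mm high, origin under its centre; a bystander close beside the leaning holder.
- flap_disc: Loose red flap disc lying flat, 115 mm diameter, 20 mm high, origin under its centre; a bystander.

How it is judged:
By the outcome, as a careful person would: the job done as asked, in the order asked, and still so for the second after the job is handed in, with the robot touching nothing.
It also fails if it takes over 72 s, if anything falls off the work surface, if the arm or the gripper's body presses on something with over 40 N, if the wrist force passes 120 N, or if a joint passes its speed limit or range.

## Working session

There is one attempt and no reset: what is moved stays moved. The work goes in short steps, Python scripts to look and compute and a tool call to move; the robot and the scene stay as the last step left them, time stands still between calls to the robot, and variables do not carry over. Pictures are saved under pics/ and viewed, at most 10 in all, crops included, and the job is handed in when it is done.

Besides the shell and the picture viewer there is one more tool, called after "Emit:" as a command line: name --pt "numbers of a row" for each row, then --argument value for the rest. apply_moves: Moves the arm, as the interface text tells. Its arguments: {"type":"object","properties":{"rows":{"type":"array","items":{"type":"array","items":{"type":"number"}}},"gripper":{"type":"number"}},"required":["rows"]}

```bash
mkdir -p pics; ls
python3 - <<'E'
from plant import telemetry, imaging, r
import cv2, numpy as np
s=telemetry.state(); print(s)
for n in("side","top"):
    p,d=imaging.capture(n); cv2.imwrite(f"pics/{n}0.png",p[:,:,::-1]); np.savez(f"{n}0.npz",p=p,d=d)
    m=imaging.camera_model(n); print(n,m, -np.array(m["R"]).T@m["t"])
E
```

```text
pics
{'t': 0.0, 'joint_pos': array([ 1.24278218,  0.68998622, -0.19451406,  1.56638068,  0.15727216,
        0.90253729, -0.2150568 ]), 'dq': array([ 2.59345068e-04, -1.34704284e-03,  6.55054406e-05, -4.54085532e-04,
       -1.27409057e-03,  2.45074146e-04, -4.61962083e-04]), 'tau': array([-6.81110287e-04, -5.39607275e+01, -1.26626674e+00, -1.58543211e+01,
        9.19865066e-03,  9.46195069e-03, -2.37993595e-05]), 'tool_pos': array([ 0.22095942, -0.58394322,  0.24747288]), 'orientation': array([-3.08845818e+00, -5.65083371e-01,  7.34723841e-04]), 'ft_force': array([ 0.53886178,  0.40786974, -0.61715841]), 'wrist_torque': array([ 0.04346727, -0.00657169,  0.01256455]), 'grip_force': 0.0, 'width': 0.08527569040834933}
side {'mtx': array([[606.62327956,   0.        , 311.67383782],
       [  0.        , 606.62327956, 235.62679318],
       [  0.        ,   0.        ,   1.        ]]), 'R': array([[-0.97568992, -0.21914198, -0.00244314],
       [-0.16305581,  0.73333478, -0.66002493],
       [ 0.14643081, -0.64358131, -0.75123972]]), 't': array([0.55963878, 0.23010493, 1.0587874 ])} [0.42851476 0.63531218 0.94864541]
top {'mtx': array([[565.03183227,   0.        , 317.13402266],
       [  0.        , 565.03183227, 243.59770252],
       [  0.        ,   0.        ,   1.        ]]), 'R': array([[ 0.0080984 , -0.99986806, -0.01408088],
       [-0.98119023, -0.00522954, -0.19297249],
       [ 0.1928734 ,  0.01537879, -0.98110313]]), 't': array([-0.05283104,  0.59843648,  1.21432751])} [ 0.3533964  -0.06836941  1.30611839]
```

View pics/side0.png

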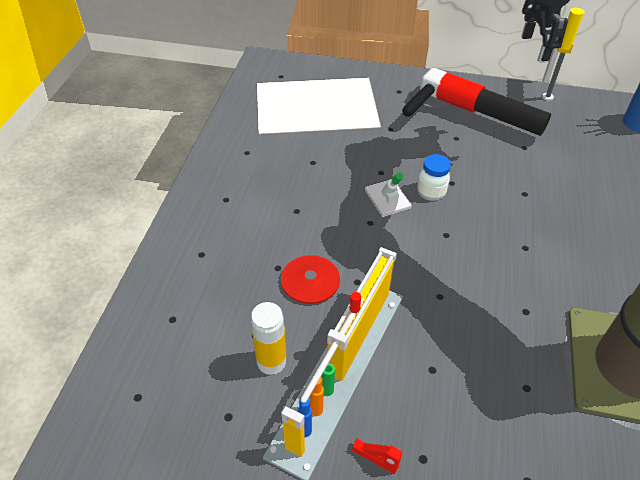

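View pics/top0.png

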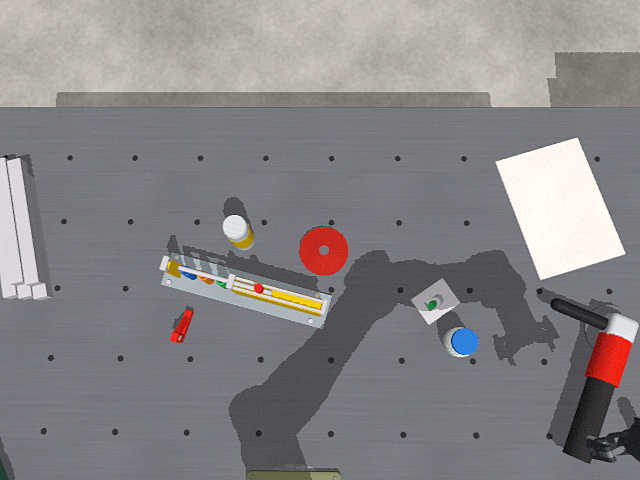

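Both views show the rack with tubes ordered blue, orange, green from the keeper (side: keeper 293,420; red knob 355,300; green tube 328,380). The leaning holder with the green head is at side (397,178) and top (432,303), and the pot is close beside it.

```bash
cat > h.py <<'E'
import numpy as np, cv2
from plant import telemetry, imaging, r
M={n:imaging.camera_model(n) for n in("side","top")}
def ray(n,u,v):
    m=M[n]; R=np.array(m["R"]); d=R.T@np.linalg.inv(m["mtx"])@np.array([u,v,1.]); return -R.T@m["t"],d/np.linalg.norm(d)
def plane(n,p,z):
    c,d=ray(n,*p); return c+d*(z-c[2])/d[2]
def tri(ps,pt):
    (a,d),(b,e)=ray("side",*ps),ray("top",*pt)
    k=np.linalg.lstsq(np.c_[d,-e],b-a,rcond=None)[0]; A=a+d*k[0];B=b+e*k[1]; return (A+B)/2,np.linalg.norm(A-B)*1000
def proj(n,X):
    m=M[n]; q=m["mtx"]@(m["R"]@np.array(X)+m["t"]); return q[:2]/q[2]
def blobs(p,h0,h1,box,smin=110,vmin=50,amin=8):
    H=cv2.cvtColor(p,cv2.COLOR_RGB2HSV); m=cv2.inRange(H,(h0,smin,vmin),(h1,255,255))
    x0,y0,x1,y1=box; k=np.zeros_like(m); k[y0:y1,x0:x1]=m[y0:y1,x0:x1]
    n,_,st,c=cv2.connectedComponentsWithStats(k); return [(st[i].tolist(),c[i].round(2).tolist()) for i in range(1,n) if st[i][4]>=amin]
E
cat > a.py <<'E'
from h import *
S=np.load("side0.npz")["p"];T=np.load("top0.npz")["p"]
for nm,im,box in(("side",S,(240,230,420,480)),("top",T,(140,210,360,340)),("side",S,(360,140,470,230)),("top",T,(390,260,500,370))):
    print(nm,box)
    for c,h in dict(red=(0,6),orange=(7,17),yellow=(20,32),green=(45,85),blue=(100,125)).items():
        print(" ",c,blobs(im,*h,box))
c=lambda im,b,s:cv2.resize(im[b[1]:b[3],b[0]:b[2]],None,fx=s,fy=s,interpolation=cv2.INTER_CUBIC)
A=c(S,(255,240,415,480),2.5); B=c(T,(155,245,335,335),2.2); C=c(S,(360,145,460,225),2); D=c(T,(400,270,490,360),2)
W=np.zeros((600,800,3),np.uint8)
for im,x,y in((A,0,0),(B,402,0),(C,402,200),(D,402,370)): W[y:y+im.shape[0],x:x+im.shape[1]]=im[:600-y,:800-x]
cv2.imwrite("pics/m1.png",W[:,:,::-1])
E
python3 a.py
```

```text
side (240, 230, 420, 480)
  red [([281, 255, 59, 49, 2207], [310.08, 279.12]), ([349, 291, 12, 22, 199], [354.6, 301.68]), ([352, 438, 51, 36, 923], [378.65, 454.15])]
  orange [([310, 381, 14, 35, 344], [316.64, 400.01])]
  yellow [([360, 256, 29, 52, 386], [373.08, 278.05]), ([330, 260, 64, 121, 1675], [361.52, 327.41]), ([342, 312, 8, 13, 16], [345.88, 317.75]), ([345, 312, 14, 23, 45], [350.98, 323.38]), ([252, 327, 34, 40, 756], [270.17, 351.53]), ([327, 344, 4, 7, 12], [328.42, 346.33]), ([315, 387, 9, 8, 15], [319.93, 391.4]), ([282, 419, 23, 38, 601], [293.64, 437.51])]
  green [([322, 363, 13, 33, 330], [328.3, 379.26])]
  blue [([297, 398, 15, 40, 317], [306.04, 415.89])]
top (140, 210, 360, 340)
  red [([299, 227, 50, 49, 1787], [323.47, 250.73]), ([254, 283, 9, 11, 67], [258.19, 287.88]), ([170, 309, 23, 31, 300], [182.23, 325.65])]
  orange [([199, 270, 8, 3, 9], [202.78, 270.89]), ([197, 275, 17, 9, 64], [205.84, 279.52])]
  yellow [([228, 224, 26, 25, 185], [244.49, 240.41]), ([166, 260, 15, 18, 168], [173.44, 268.58]), ([235, 280, 19, 6, 23], [244.26, 282.17]), ([233, 285, 24, 8, 32], [243.88, 288.16]), ([231, 289, 90, 28, 331], [276.27, 302.54]), ([262, 288, 60, 22, 384], [294.4, 298.98])]
  green [([216, 281, 11, 8, 43], [221.28, 283.95])]
  blue [([179, 270, 18, 10, 74], [188.68, 274.93])]
side (360, 140, 470, 230)
  red []
  orange []
  yellow []
  green [([392, 172, 11, 13, 88], [396.83, 178.02])]
  blue [([423, 154, 28, 23, 511], [436.54, 164.9])]
top (390, 260, 500, 370)
  red []
  orange []
  yellow []
  green [([427, 301, 9, 9, 58], [431.28, 304.93])]
  blue [([451, 328, 28, 27, 578], [464.66, 341.23])]
```

View pics/m1.png

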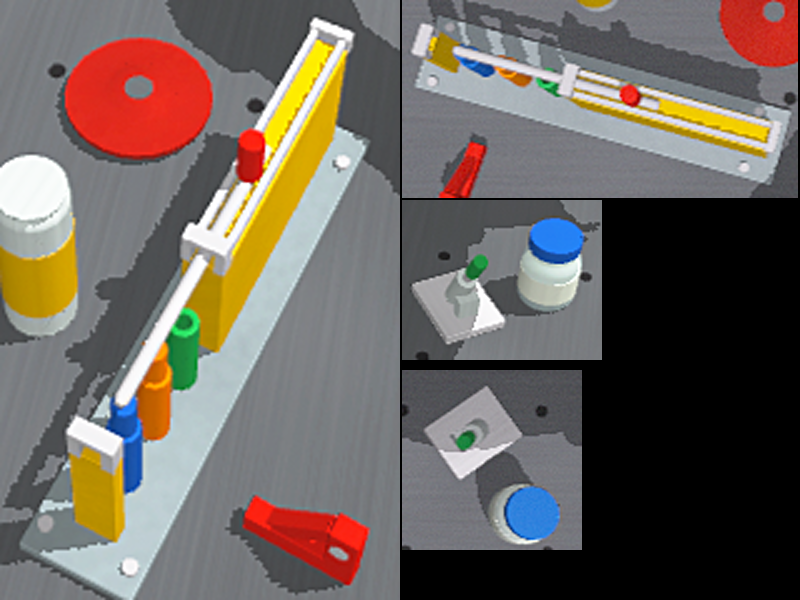

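The montage shows the bolt's tip over the blue scriber, short of the keeper. The green tube is empty, with its mouth at side (328,367). The green head leans towards top-image lower left.

```bash
cat > b.py <<'E'
from h import *
def cloud(n,box):
    f=np.load(n+"0.npz");x0,y0,x1,y1=box
    v,u=np.mgrid[y0:y1,x0:x1]; d=f["d"][y0:y1,x0:x1]; m=M[n]; K=m["mtx"]
    P=np.stack([(u-K[0,2])/K[0,0]*d,(v-K[1,2])/K[1,1]*d,d],-1)-m["t"]
    return (P@m["R"])[d>0], f["p"][y0:y1,x0:x1][d>0]
for n,box in(("side",(260,240,420,480)),("top",(140,240,345,340))):
    P,C=cloud(n,box)
    tab=P[np.abs(P[:,2])<.02]; print(n,"table z",np.median(tab[:,2]))
    q=P[(P[:,2]>.118)&(P[:,2]<.142)]
    if n=="side": q=q[q[:,0]<.52]
    rect=cv2.minAreaRect((q[:,:2]*1000).astype(np.float32)); print(n,len(q),rect); print(cv2.boxPoints(rect).round(1).tolist())
    k=P[(P[:,2]>.155)&(C[:,0]>150)&(C[:,1]<90)&(P[:,2]<.175)]; print("knob top",len(k),k.mean(0) if len(k) else 0,k[:,2].max() if len(k) else 0)
    H=cv2.cvtColor(C[None],cv2.COLOR_RGB2HSV)[0]
    for c,(a,b) in dict(o=(7,17),g=(45,85),b=(100,125)).items():
        w=(H[:,0]>=a)&(H[:,0]<=b)&(H[:,1]>110); g=P[w]; print(c,len(g),g.mean(0).round(4),np.percentile(g[:,2],[5,95]).round(4))
for n,box in(("side",(360,150,420,225)),("top",(400,270,470,335))):
    P,C=cloud(n,box);H=cv2.cvtColor(C[None],cv2.COLOR_RGB2HSV)[0]
    g=P[(H[:,0]>=45)&(H[:,0]<=85)&(H[:,1]>110)];print("head",n,g.mean(0).round(4),g[:,2].min(),g[:,2].max())
    b=P[(P[:,2]>.007)&(P[:,2]<.016)]; rc=cv2.minAreaRect((b[:,:2]*1000).astype(np.float32));print("base",len(b),rc,cv2.boxPoints(rc).tolist())
    s=P[(P[:,2]>.02)&(P[:,2]<.06)];print("sleeve",len(s),s.mean(0))
print("head tri",tri((396.8,178.0),(431.3,304.9)))
for n,box in(("side",(410,145,460,205)),("top",(440,320,490,365))):
    P,C=cloud(n,box);q=P[P[:,2]>.075]; print("pot",q.mean(0),q[:,2].max())
P,C=cloud("side",(240,300,290,330)); print("can",P[P[:,2]>.14].mean(0))
P,C=cloud("top",(215,205,260,255)); print("can",P[P[:,2]>.14].mean(0))
E
python3 b.py
```

```text
side table z 0.001052761484470856
side 1471 ((486.76739501953125, 73.69124603271484), (292.1956787109375, 30.868566513061523), 75.20486450195312)
[[434.5, -63.599998474121094], [464.3999938964844, -71.5], [539.0, 211.0], [509.20001220703125, 218.89999389648438]]
knob top 105 [0.48579151 0.07425669 0.16343938] 0.17093368053367525
o 353 [0.518  0.2076 0.0633] [0.0178 0.1127]
g 327 [0.5079 0.1692 0.0596] [0.0185 0.0864]
b 316 [0.5269 0.2457 0.0765] [0.0187 0.1163]
top table z 7.608349510232997e-06
top 1120 ((532.1915893554688, 94.97836303710938), (357.8150634765625, 103.49868774414062), 75.1130599975586)
[[436.20001220703125, -64.5999984741211], [536.2000122070312, -91.19999694824219], [628.2000122070312, 254.60000610351562], [528.0999755859375, 281.20001220703125]]
knob top 59 [0.48677141 0.06932443 0.16325999] 0.16871556206145938
o 76 [0.5156 0.1921 0.0716] [0.0197 0.1187]
g 47 [0.5059 0.1614 0.071 ] [0.0196 0.0867]
b 81 [0.5262 0.2356 0.0674] [0.0175 0.1134]
head side [ 0.4595 -0.2891  0.0928] 0.07068903730061597 0.1036647324028135
base 708 ((472.40777587890625, -312.16229248046875),
[... 267 characters left out ...]
2234]
head top [ 0.4592 -0.2934  0.0979] 0.08206207523336037 0.10611279352200287
base 930 ((485.80181884765625, -311.09759521484375), (160.535888671875, 96.75508117675781), 42.33680725097656) [[393.8861999511719, -329.39642333984375], [459.0495300292969, -400.91766357421875], [577.7174072265625, -292.79876708984375], [512.5540771484375, -221.27752685546875]]
sleeve 147 [ 0.4508126  -0.32590079  0.04515831]
head tri (array([ 0.46001938, -0.29551575,  0.08680537]), np.float64(0.4471665134652353))
pot [ 0.38362025 -0.35907766  0.08406812] 0.0903183463729672
pot [ 0.38415681 -0.36503779  0.08389361] 0.09126145488214944
can [0.61698436 0.12981361 0.14936649]
can [0.61825028 0.1244032  0.14867695]
```

```bash
cat > c.py <<'E'
from h import *
print("mouth tri check side z=.085",plane("side",(328.2,367.2),.085))
S=np.load("side0.npz")["p"];T=np.load("top0.npz")["p"]
for n,im,(x0,y0,x1,y1) in(("top",T,(400,270,470,335)),("side",S,(355,165,420,222))):
    H=cv2.cvtColor(im,cv2.COLOR_RGB2HSV)[y0:y1,x0:x1]
    m=((H[...,2]>165)&(H[...,1]<60)).astype(np.uint8)
    k,l,st,c=cv2.connectedComponentsWithStats(m); i=1+st[1:,4].argmax()
    v,u=np.where(l==i); P=np.array([plane(n,(a+x0,b+y0),.012)[:2]*1000 for a,b in zip(u,v)],np.float32)
    rc=cv2.minAreaRect(P); print(n,st[i],rc,cv2.boxPoints(rc).round(1).tolist())
    # head axis in image: PCA of green
    g=(H[...,0]>=45)&(H[...,0]<=85)&(H[...,1]>110); v,u=np.where(g); Q=np.c_[u+x0,v+y0].astype(float)
    w,V=np.linalg.eigh(np.cov(Q.T)); print("head",Q.mean(0),V[:,1],np.sqrt(w))
X=np.array([.460,-.2955,.0868])
for a in range(90,180,10):
    d=np.array([np.sin(.42)*np.cos(np.radians(a)),np.sin(.42)*np.sin(np.radians(a)),np.cos(.42)])
    print(a,[((q:=proj(n,X+.01*d)-proj(n,X-.01*d))/np.linalg.norm(q)).round(2).tolist() for n in("top","side")])
E
python3 c.py
```

```text
mouth tri check side z=.085 [0.51008837 0.16171591 0.085     ]
top [ 12   9  48  46 549] ((475.5584411621094, -318.64154052734375), (68.50447082519531, 89.7286605834961), 34.56511306762695) [[421.8999938964844, -301.1000061035156], [472.79998779296875, -375.0], [529.2000122070312, -336.20001220703125], [478.29998779296875, -262.29998779296875]]
head [431.27586207 304.93103448] [-0.67582029  0.73706644] [1.82770513 2.57144065]
side [ 10  14  47  35 737] ((472.68170166015625, -314.272216796875), (69.96713256835938, 96.3807601928711), 34.36427688598633) [[416.6000061035156, -294.20001220703125], [471.0, -373.79998779296875], [528.7999877929688, -334.29998779296875], [474.3999938964844, -254.6999969482422]]
head [396.88505747 178.02298851] [-0.59790024  0.80157052] [1.96936766 3.59143268]
90 [[-0.95, -0.32], [0.1, -0.99]]
100 [[-1.0, -0.05], [0.28, -0.96]]
110 [[-0.96, 0.27], [0.43, -0.9]]
120 [[-0.83, 0.56], [0.53, -0.85]]
130 [[-0.6, 0.8], [0.6, -0.8]]
140 [[-0.34, 0.94], [0.64, -0.77]]
150 [[-0.09, 1.0], [0.66, -0.75]]
160 [[0.13, 0.99], [0.66, -0.75]]
170 [[0.32, 0.95], [0.65, -0.76]]
```

```bash
cat >> h.py <<'E'
from scipy.spatial.transform import Rotation as Ro
D=np.radians(75.15); RY=np.array([np.cos(D),np.sin(D)]); RX=np.array([np.sin(D),-np.cos(D)]); O=np.array([.5207,.2011])
def rack(x,y): return O+RX*x/1000+RY*y/1000
def torack(p): q=np.array(p[:2])-O; return np.array([q@RX,q@RY])*1000
def go(xy,z,psi,s=None):
    s=s or telemetry.state(); R=Ro.from_rotvec(s["orientation"]).as_matrix()
    a=np.degrees(np.arctan2(R[1,0],R[0,0])); sp=np.radians((a-psi+180)%360-180)
    d=R.T@(np.array([*xy,z])-s["tool_pos"])*1000; print("az %.1f tilt %.2f row"%(a,np.degrees(np.arccos(-R[2,2]))),d.round(1),round(sp,3))
E
python3 -c "
from h import *
print(rack(0,-133.6)); go(rack(0,-133.6),.21,75.15)"
```

```text
[0.48645974 0.07196223]
az 20.7 tilt 0.09 row [ 480.5 -519.5   38.4] -0.95
```

Emit:
apply_moves --pt "40 -43 0 -0.08" --pt "80 -87 0 -0.16" --pt "120 -130 0 -0.24" --pt "160 -173 5 -0.32" --pt "200 -216 10 -0.4" --pt "240 -260 15 -0.48" --pt "280 -303 20 -0.56" --pt "320 -346 25 -0.64" --pt "360 -390 30 -0.72" --pt "400 -433 35 -0.8" --gripper 0

```text
t: 1.35
tool_pos: [0.4425, -0.0362, 0.213]
orientation: [2.624, 1.727, -0.0]
ft_force: [1.4, -0.6, 0.2]
width: 0.0425
grip_force: 0.0
```

```bash
python3 -c "
from h import *
s=telemetry.state();print(s['t'],s['joint_pos'].round(2),s['width']); go(rack(0,-133.6),.21,75.15)"
```

```text
1.35 [ 0.19  0.53 -0.32  2.13  0.33  0.53 -0.78] 0.04254517679009876
az 66.7 tilt 0.01 row [116.7  -2.4   3. ] -0.147
```

Emit:
apply_moves --pt "40 -1 0 -0.05" --pt "80 -2 2 -0.1" --pt "116 -2 3 -0.147" --pt "116 -2 3 -0.147" --pt "116 -2 3 -0.147"

```text
t: 1.98
tool_pos: [0.4858, 0.0684, 0.2099]
orientation: [2.493, 1.911, -0.003]
ft_force: [0.7, 0.6, 0.1]
width: 0.0428
grip_force: 0.0
```

```bash
cat > look.py <<'E'
import sys
from h import *
n=sys.argv[1]
for c in("side","top"):
    p,d=imaging.capture(c); np.savez(c+n+".npz",p=p,d=d)
    if c=="side": S=p
    else: T=p
sb=[int(v) for v in sys.argv[2].split(",")]; tb=[int(v) for v in sys.argv[3].split(",")]
f=lambda im,b:cv2.resize(im[b[1]:b[3],b[0]:b[2]],(400,int(400*(b[3]-b[1])/(b[2]-b[0]))),interpolation=cv2.INTER_CUBIC)
a,b=f(S,sb),f(T,tb);W=np.zeros((600,800,3),np.uint8);W[:a.shape[0],:400]=a[:600];W[:b.shape[0],400:]=b[:600]
cv2.imwrite("pics/m%s.png"%n,W[:,:,::-1])
E
python3 look.py 2 280,180,420,390 180,220,330,340; python3 -c "
from h import *
s=telemetry.state();print(s['t'],s['width'],torack(s['tool_pos']),s['tool_pos']); go(rack(0,-133.6),.153,75.15)"
```

```text
2.075 0.04298254908443744 [   0.41383039 -137.83684603] [0.48577389 0.06776083 0.21007817]
az 74.9 tilt 0.10 row [ 4.3 -0.4 57.1] -0.005
```

View pics/m2.png

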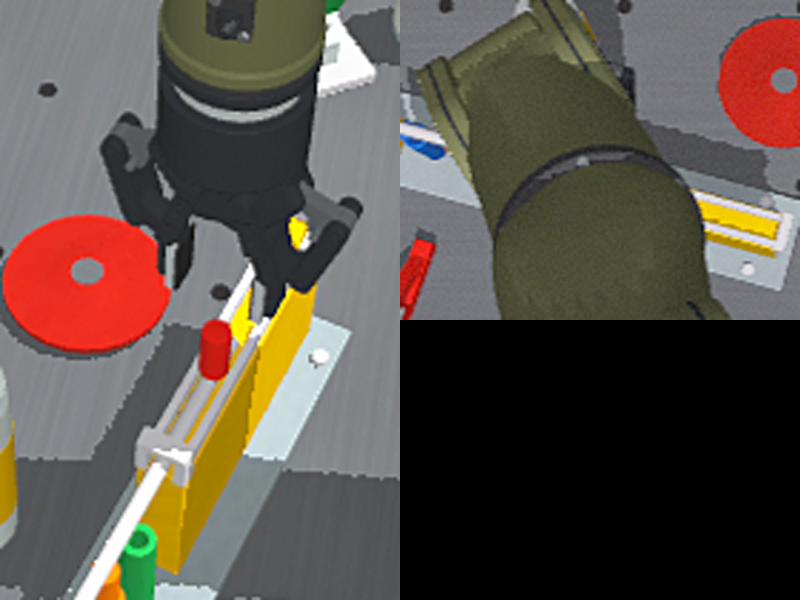

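The fingers straddle the pedestal line above the knob, which is at crop (215,348). I'll descend and grip it.

Emit:
apply_moves --pt "4 0 20 -0.005" --pt "4 0 40 -0.005" --pt "4 0 58 -0.005" --pt "4 0 58 -0.005"

```text
t: 2.58
tool_pos: [0.4863, 0.0718, 0.1515]
orientation: [-2.489, -1.916, 0.005]
ft_force: [0.3, 0.1, 1.7]
width: 0.0423
grip_force: 0.0
```

Emit:
apply_moves --pt "0 0 0 0" --pt "0 0 0 0" --pt "0 0 0 0" --pt "0 0 0 0" --pt "0 0 0 0" --pt "0 0 0 0" --gripper -1

```text
t: 3.32
tool_pos: [0.4859, 0.0731, 0.1531]
orientation: [-2.487, -1.918, 0.003]
ft_force: [-4.4, -0.1, 5.9]
width: 0.0162
grip_force: 58.4
```

```bash
python3 -c "
from h import *
s=telemetry.state();print(s['t'],s['width'],s['grip_force'],torack(s['tool_pos']),s['tool_pos'],s['ft_force']); go(rack(0,-247),.151,75.15)"
```

```text
3.325 0.01621066973536852 58.409019112586975 [  -0.80606656 -132.68011892] [0.48591635 0.07305797 0.15313037] [-4.40202969 -0.11102355  5.9420097 ]
az 75.3 tilt 0.11 row [-114.3    0.6    2.2] 0.002
```

Emit:
apply_moves --pt "-10 0 0 0" --pt "-25 0 0 0" --pt "-40 0 0 0" --pt "-55 0 0 0" --pt "-70 0 0 0" --pt "-82 0 0 0" --pt "-92 0 0 0" --pt "-100 0 0 0" --pt "-105 0 0 0" --pt "-105 0 0 0"

```text
t: 4.58
tool_pos: [0.4589, -0.0285, 0.1531]
orientation: [-2.487, -1.918, 0.003]
ft_force: [-5.3, 1.2, 7.2]
width: 0.0162
grip_force: 58.9
```

Emit:
apply_moves --pt "-4 0 0 0" --pt "-7 0 0 0" --pt "-10 0 0 0" --pt "-10 0 0 0" --pt "-10 0 0 0"

```text
t: 5.2
tool_pos: [0.4572, -0.035, 0.1531]
orientation: [-2.483, -1.92, -0.003]
ft_force: [-3.9, 7.9, 5.4]
width: 0.0166
grip_force: 58.7
```

```bash
python3 -c "
from h import *
s=telemetry.state();print(s['t'],s['width'],s['grip_force'],torack(s['tool_pos']),s['tool_pos'],s['ft_force'],s['ft_force'][:2]@RY)"
```

```text
5.2 0.01663617497627938 58.71890187263489 [  -0.89118241 -244.50818106] [ 0.45717373 -0.03501323  0.15311714] [-3.91698169  7.94163795  5.36177134] 6.672507273464499
```

Emit:
apply_moves --pt "-3 0 0 0" --pt "-6 0 0 0" --pt "-6 0 0 0" --pt "-6 0 0 0"

```text
t: 5.7
tool_pos: [0.4572, -0.0352, 0.1531]
orientation: [-2.475, -1.924, -0.015]
ft_force: [-3.3, 21.5, 2.4]
width: 0.0167
grip_force: 58.5
```

```bash
python3 -c "
from h import *
s=telemetry.state();print(s['t'],s['width'],s['grip_force'],torack(s['tool_pos']),s['ft_force'][:2]@RY)"
```

```text
5.7 0.01667602884630356 58.505133390426636 [  -0.84851526 -244.72160229] 19.890223078508388
```

Emit:
apply_moves --pt "4 0 0 0" --pt "8 0 0 0" --pt "8 0 0 0"

```text
t: 6.08
tool_pos: [0.4572, -0.0349, 0.1531]
orientation: [-2.485, -1.919, 0.001]
ft_force: [-5.0, 3.7, 7.0]
width: 0.0161
grip_force: 59.1
```

Emit:
apply_moves --pt "0 0 0 0" --pt "0 0 0 0" --pt "0 0 0 0" --pt "0 0 0 0" --pt "0 0 -30 0" --pt "0 0 -60 0" --pt "0 0 -60 0" --gripper 0

```text
t: 6.95
tool_pos: [0.4601, -0.0362, 0.2139]
orientation: [2.486, 1.916, 0.006]
ft_force: [0.9, -0.4, -0.6]
width: 0.0422
grip_force: 0.0
```

```bash
python3 look.py 3 280,220,420,430 150,200,350,340;python3 -c "
from h import *
s=telemetry.state();print(s['t'],s['width'],torack(s['tool_pos'])); go((.4593,-.2945),.155,124.6)"
```

```text
7.05 0.04218599783756032 [   0.79999381 -245.51501243]
az 75.3 tilt 0.02 row [-249.4   66.4   57.2] -0.861
```

View pics/m3.png

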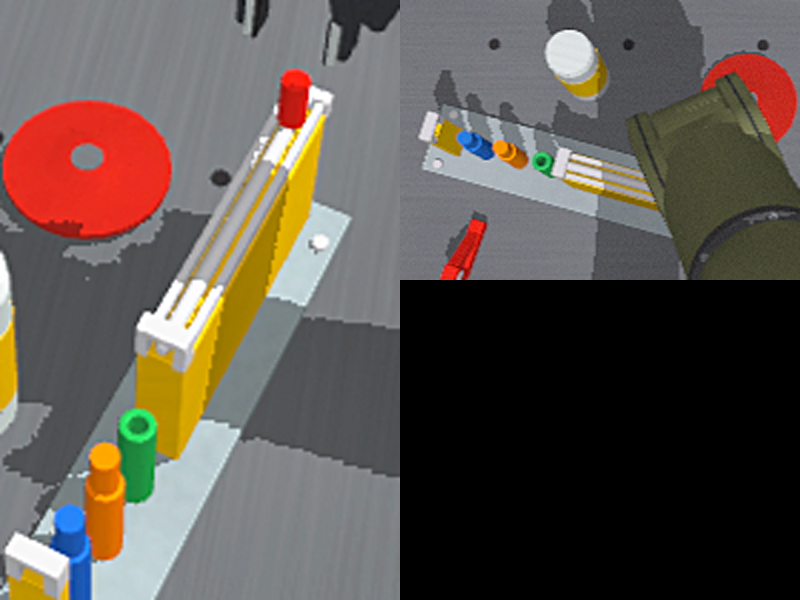

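The bolt is drawn right back, with its knob at the rear stop. The green mouth is now clear at about side (328.3,367.4) and top (221.5,280.5).

Emit:
apply_moves --pt "-35 9 0 -0.12" --pt "-70 18 0 -0.24" --pt "-105 27 0 -0.36" --pt "-140 37 5 -0.48" --pt "-175 46 10 -0.6" --pt "-210 56 15 -0.72" --pt "-249 66 20 -0.861" --pt "-249 66 40 -0.861" --pt "-249 66 40 -0.861" --pt "-249 66 40 -0.861"

```text
t: 8.3
tool_pos: [0.4594, -0.2928, 0.1722]
orientation: [-1.458, -2.782, -0.001]
ft_force: [-0.4, 0.0, 0.3]
width: 0.0429
grip_force: 0.0
```

```bash
python3 look.py 4 350,110,470,230 390,250,510,360;python3 -c "
from h import *
X,e=tri((328.3,367.4),(221.5,280.5));print('mouth',X,e,torack(X),plane('top',(221.5,280.5),.085))
s=telemetry.state();print(s['t'],s['width'],s['tool_pos']); go((.4593,-.2945),.0885,124.6)"
```

```text
mouth [0.51061884 0.15947633 0.08040631] 0.6476953773784018 [  0.92325578 -42.81713355] [0.51035453 0.15861457 0.085     ]
8.4 0.04265238785098154 [ 0.4597958  -0.2930677   0.17278522]
az 124.7 tilt 0.04 row [-0.8 -1.3 84.3] 0.002
```

View pics/m4.png

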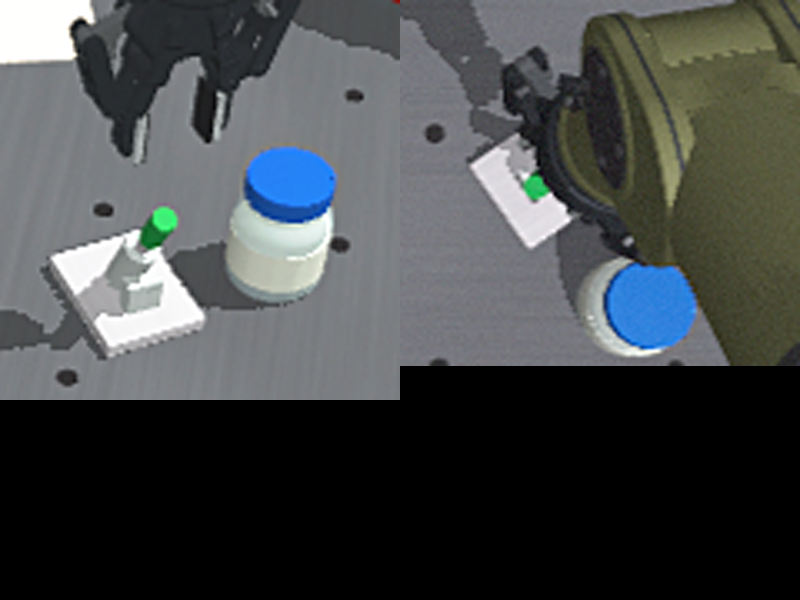

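The open fingers are centred above the green head at side crop (160,228), and the pot is clear of them. I'll go down and grip.

Emit:
apply_moves --pt "-1 -1 20 0" --pt "-1 -1 40 0" --pt "-1 -1 60 0" --pt "-1 -1 75 0" --pt "-1 -1 84 0" --pt "-1 -1 84 0" --pt "-1 -1 84 0"

```text
t: 9.28
tool_pos: [0.4594, -0.2953, 0.0888]
orientation: [1.459, 2.781, 0.0]
ft_force: [0.1, -0.5, 0.6]
width: 0.0429
grip_force: 0.0
```

Emit:
apply_moves --pt "0 0 0 0" --pt "0 0 0 0" --pt "0 0 0 0" --pt "0 0 0 0" --pt "0 0 0 0" --pt "0 0 0 0" --gripper -1

```text
t: 10.02
tool_pos: [0.4589, -0.2955, 0.0887]
orientation: [1.46, 2.781, -0.001]
ft_force: [-1.7, -1.9, 6.0]
width: 0.0143
grip_force: 58.4
```

```bash
python3 -c "
from h import *
s=telemetry.state();print(s['t'],s['width'],s['grip_force'],s['tool_pos'],s['ft_force'],s['wrist_torque']);go((.4593,-.2945),.0885,124.6)"
```

```text
10.025 0.01433681251185431 58.44413459300995 [ 0.45894099 -0.29551431  0.08870896] [-1.73908091 -1.89581929  5.98974781] [-1.47104327e-01  3.25242750e-01  1.13509866e-04]
az 124.6 tilt 0.05 row [0.6 0.9 0.2] -0.0
```

Emit:
apply_moves --pt "2 0 -4.6 0" --pt "4.1 0 -9.1 0" --pt "7.1 0 -16 0" --pt "10.2 0 -22.8 0" --pt "13.9 0 -31 0" --pt "17.5 0 -39.2 0" --pt "21.2 0 -47.5 0" --pt "24.5 0 -55 0" --pt "26 0 -70 0" --pt "26 0 -90 0"

```text
t: 11.28
tool_pos: [0.4439, -0.2735, 0.1792]
orientation: [-1.459, -2.781, -0.0]
ft_force: [0.5, 0.1, -0.9]
width: 0.0142
grip_force: 58.4
```

```bash
python3 look.py 5 350,90,470,230 390,250,510,360;python3 -c "
from h import *
s=telemetry.state();print(s['t'],s['width'],s['grip_force'],s['tool_pos'],s['ft_force'],s['wrist_torque'])"
```

```text
11.375 0.014123256398961694 58.43616843223572 [ 0.44567066 -0.27410092  0.18051894] [ 0.34903078  0.08617716 -1.13945205] [-0.00139169 -0.0136845   0.00343994]
```

View pics/m5.png

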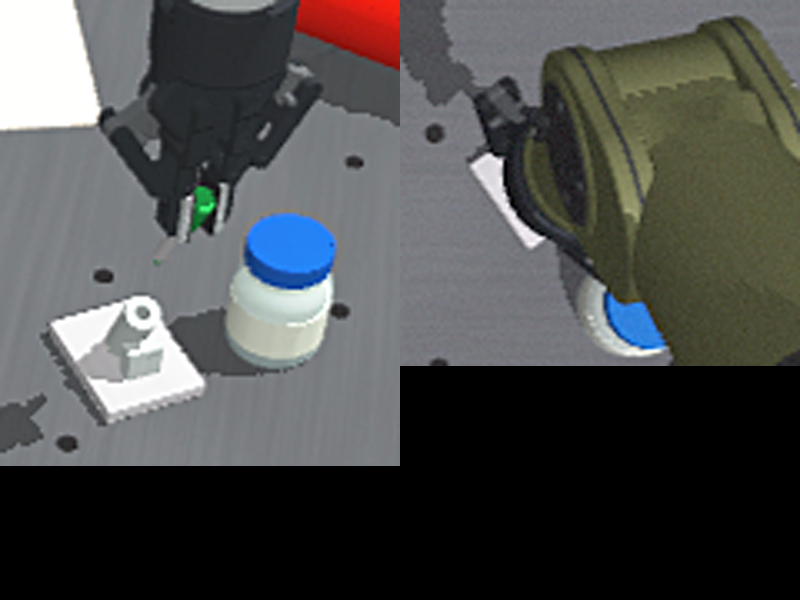

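The scriber is out and still tilted in the grip, with its foot visible at side (397,169). I'll raise it and carry it to the tube.

```bash
python3 -c "
from h import *
s=telemetry.state();t=s['tool_pos']
R=Ro.from_rotvec(s['orientation']).as_matrix();L=R[:,0]
for sg in(76,79,82):
    f=t+[0,0,.002]-sg/1000*(np.sin(.42)*L+np.cos(.42)*np.array([0,0,1])); print(sg,f,proj('side',f))
m=np.array([.5103,.1605]); go(m+RY*.0322,.265,75.15)"
```

```text
76 [ 0.46326395 -0.29961231  0.11323734] [396.70164407 166.880015  ]
79 [ 0.46395842 -0.30061934  0.11050254] [396.28815711 167.50327337]
82 [ 0.46465289 -0.30162637  0.10776774] [395.87654039 168.12371269]
az 124.6 tilt 0.25 row [341.7 324.6 -84.9] 0.863
```

Emit:
apply_moves --pt "0 0 -40 0" --pt "15 15 -80 0.03" --pt "50 48 -85 0.12" --pt "90 85 -85 0.22" --pt "130 123 -85 0.32" --pt "170 161 -85 0.42" --pt "210 200 -85 0.52" --pt "250 238 -85 0.62" --pt "290 275 -85 0.73" --pt "320 304 -85 0.82"

```text
t: 12.62
tool_pos: [0.5124, 0.165, 0.263]
orientation: [-2.448, -1.968, -0.0]
ft_force: [0.6, 0.0, -0.1]
width: 0.0146
grip_force: 58.5
```

```bash
python3 -c "
from h import *
s=telemetry.state();print(s['t'],s['tool_pos'],s['joint_pos'].round(2))
m=np.array([.5103,.1605]); go(m+RY*.0322,.180,75.15)"
```

```text
12.625 [0.51240975 0.16504173 0.26302234] [-0.11  0.58 -0.47  1.8   0.34  0.84 -0.96]
az 77.6 tilt 0.03 row [27.2  0.3 83. ] 0.042
```

Emit:
apply_moves --pt "27 0 0 0.042" --pt "27 0 20 0.042" --pt "27 0 40 0.042" --pt "27 0 60 0.042" --pt "27 0 75 0.042" --pt "27 0 83 0.042" --pt "27 0 83 0.042" --pt "27 0 83 0.042"

```text
t: 13.62
tool_pos: [0.5189, 0.1889, 0.1808]
orientation: [2.489, 1.917, 0.002]
ft_force: [0.4, -0.3, -0.8]
width: 0.0143
grip_force: 58.5
```

```bash
python3 look.py 6 280,310,360,430 190,250,260,310;python3 -c "
from h import *
s=telemetry.state();print(s['t'],s['tool_pos'])
m=np.array([.5103,.1605]); go(m+RY*.0322,.180,75.15)
f=s['tool_pos']+[0,0,.002]-.079*(np.sin(.42)*np.r_[RY,0]+np.cos(.42)*np.array([0,0,1])); print(f,proj('side',f),proj('side',[*m,.085]))"
```

```text
13.725 [0.51887915 0.18883893 0.18094467]
az 75.2 tilt 0.08 row [ 2.6 -1.   0.9] 0.001
[0.51062328 0.15770176 0.11081064] [328.67978123 356.69022114] [328.22373339 366.50783999]
```

View pics/m6.png

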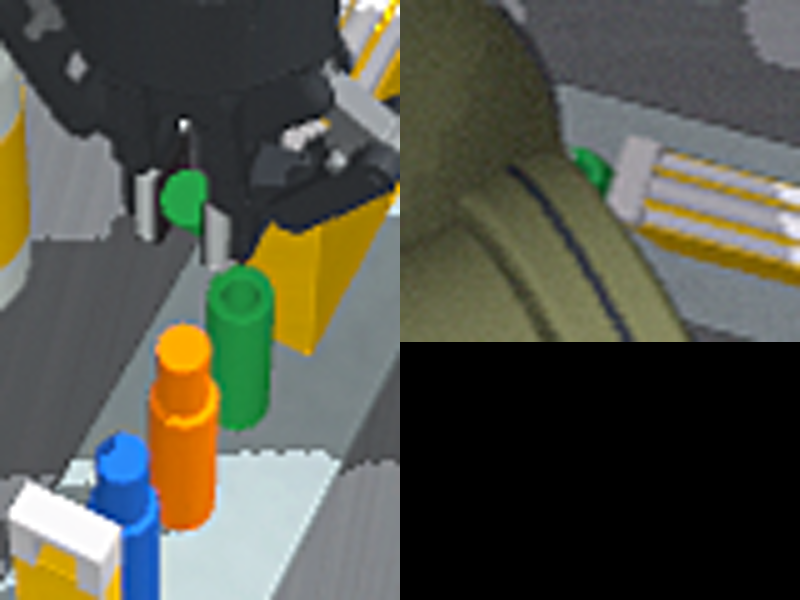

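The head is held, leaning over orange, with its top disc at side crop (187,200). The green mouth is at crop (240,290); the foot is hidden behind the head.

```bash
python3 -c "
from h import *
s=telemetry.state();t=s['tool_pos'];g=t+[0,0,.002];d=np.sin(.42)*np.r_[RY,0]+np.cos(.42)*np.array([0,0,1])
for q in(9,11,13): print(q,proj('side',g+q/1000*d))
p=(317.4,350.0); print(plane('side',p,(g+.011*d)[2]),g+.011*d)
print('mouth',plane('side',(328,368),.085),plane('side',(328.3,367.4),.085))
T=np.load('top3.npz')['p']
print(blobs(T,45,85,(200,260,240,310)),blobs(T,7,17,(190,250,225,300)),blobs(T,100,125,(170,250,200,300)))
S=np.load('side3.npz')['p']
print(blobs(S,45,85,(310,340,345,420)),blobs(S,7,17,(300,360,330,440)),blobs(S,100,125,(290,380,315,440)))
for n in('side','top'): print(n,[proj(n,[*rack(0,y),z]).round(1).tolist() for y,z in((-40,.085),(0,.115),(40,.115))])
"
```

```text
9 [318.54720531 347.69335888]
11 [318.29478888 347.46923464]
13 [318.04129204 347.24415109]
[0.52039621 0.19748183 0.19298865] [0.5200287  0.19317448 0.19298865]
mouth [0.51011201 0.16317847 0.085     ] [0.50986134 0.16202983 0.085     ]
[([216, 276, 11, 13, 96], [221.26, 281.18])] [([196, 270, 18, 14, 110], [206.11, 277.35])] [([179, 265, 18, 15, 161], [187.72, 271.95])]
[([321, 363, 14, 33, 368], [327.8, 378.08])] [([310, 379, 14, 37, 379], [316.09, 398.67])] [([297, 396, 15, 42, 355], [305.78, 414.07])]
side [[327.9, 367.6], [316.5, 378.7], [304.1, 400.5]]
top [[219.8, 280.4], [199.3, 273.7], [181.5, 268.9]]
```

Side-view bias checks put the foot about 2 mm to the -y side of the mouth centre, which suits a tilted entry. I'll lower it and feel for contact.

Emit:
apply_moves --pt "0 0 8 0" --pt "0 0 16 0" --pt "0 0 21 0" --pt "0 0 23 0" --pt "0 0 25 0" --pt "0 0 27 0" --pt "0 0 29 0" --pt "0 0 29 0"

```text
t: 14.72
tool_pos: [0.519, 0.1897, 0.1527]
orientation: [2.488, 1.918, 0.004]
ft_force: [-1.2, 0.2, 10.3]
width: 0.0142
grip_force: 60.0
```

Emit:
apply_moves --pt "0 0 1 0" --pt "0 0 2 0" --pt "0 0 3 0" --pt "0 0 3 0"

```text
t: 15.22
tool_pos: [0.5196, 0.1918, 0.1509]
orientation: [-2.487, -1.918, -0.01]
ft_force: [-1.7, 3.5, 16.3]
width: 0.0139
grip_force: 60.9
```

```bash
python3 -c "
from h import *
s=telemetry.state();print(s['t'],s['tool_pos'],s['ft_force'].round(2),s['ft_force'][:2]@RY,s['wrist_torque'].round(3))
f=s['tool_pos']+[0,0,.002]-.079*(np.sin(.42)*np.r_[RY,0]+np.cos(.42)*np.array([0,0,1])); print(f)"
```

```text
15.225 [0.51963385 0.19181327 0.15092653] [-1.7   3.46 16.29] 2.9092281297060842 [ 0.325  0.782 -0.077]
[0.51137798 0.16067611 0.0807925 ]
```

Emit:
apply_moves --pt "0 0 -1 0" --pt "0 0 -1.5 0" --pt "0 0 -1.5 0"

```text
t: 15.6
tool_pos: [0.5194, 0.1912, 0.1516]
orientation: [-2.487, -1.918, -0.008]
ft_force: [-1.2, 2.7, 11.1]
width: 0.0146
grip_force: 60.1
```

Emit:
apply_moves --pt "-1 0 0 0" --pt "-2 0 0 0" --pt "-3 0 0 0" --pt "-4 0 0 0" --pt "-4 0 0 0"

```text
t: 16.23
tool_pos: [0.519, 0.19, 0.1522]
orientation: [-2.484, -1.918, -0.015]
ft_force: [-0.6, 6.3, 10.4]
width: 0.0143
grip_force: 60.3
```

```bash
cat > st.py <<'E'
from h import *
s=telemetry.state();print(s['t'],s['tool_pos'].round(4),torack(s['tool_pos']).round(1),'Fz %.1f Fy %.1f Fx %.1f'%(s['ft_force'][2],s['ft_force'][:2]@RY,s['ft_force'][:2]@RX),s['wrist_torque'].round(3))
E
python3 st.py
```

```text
16.225 [0.519  0.19   0.1522] [  1.2 -11.2] Fz 10.4 Fy 5.9 Fx -2.2 [ 1.339  0.39  -0.099]
```

Emit:
apply_moves --pt "-1 0 -1 0" --pt "-2 0 -1 0" --pt "-3 0 -1 0" --pt "-4 0 -1 0" --pt "-4 0 -1 0"

```text
t: 16.85
tool_pos: [0.5186, 0.1881, 0.1532]
orientation: [-2.482, -1.918, -0.021]
ft_force: [-0.4, 8.5, 7.1]
width: 0.0144
grip_force: 59.8
```

```bash
python3 st.py
```

```text
16.85 [0.5186 0.1881 0.1532] [  1.3 -13.1] Fz 7.1 Fy 8.1 Fx -2.6 [ 2.239  0.145 -0.078]
```

Emit:
apply_moves --pt "-1 0 -0.3 0" --pt "-2 0 -0.6 0" --pt "-3 0 -1 0" --pt "-4 0 -1.4 0" --pt "-5 0 -1.8 0" --pt "-6 0 -2 0" --pt "-6 0 -2 0"

```text
t: 17.73
tool_pos: [0.5149, 0.1749, 0.1527]
orientation: [2.489, 1.917, -0.0]
ft_force: [-0.2, 0.9, -0.6]
width: 0.0145
grip_force: 58.9
```

```bash
python3 st.py
```

```text
17.725 [0.5149 0.1749 0.1527] [  1.1 -26.9] Fz -0.6 Fy 0.8 Fx -0.4 [-0.016 -0.037  0.015]
```

```bash
python3 look.py 7 290,320,360,425 190,250,260,310
```

```text
(no output)
```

View pics/m7.png

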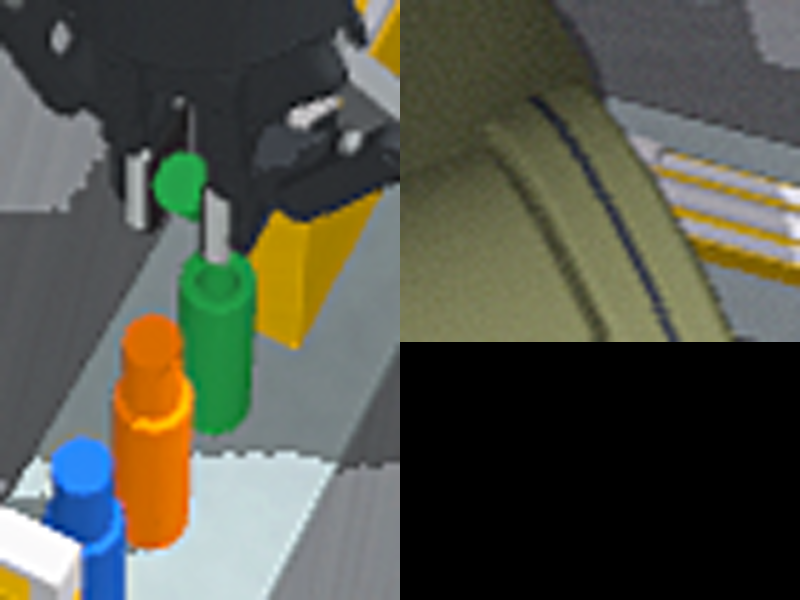

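The picture shows the tube's mouth empty at crop (217,280), with the head still tilted. My raising moves had lifted the foot out of the bore. I'll re-enter about 2 mm further towards +y and go deeper before pivoting.

Emit:
apply_moves --pt "0 0 -15 0" --pt "0 0 -28 0" --pt "10 -1 -28 0" --pt "17 -1.4 -28 0" --pt "17 -1.4 -28 0" --pt "17 -1.4 -20 0" --pt "17 -1.4 -10 0" --pt "17 -1.4 -5 0" --pt "17 -1.4 -5 0"

```text
t: 18.95
tool_pos: [0.5175, 0.1916, 0.1571]
orientation: [-2.489, -1.917, 0.002]
ft_force: [-0.7, -0.8, -0.5]
width: 0.0143
grip_force: 58.9
```

```bash
python3 st.py
```

```text
18.95 [0.5175 0.1916 0.1571] [ -0.6 -10. ] Fz -0.5 Fy -1.0 Fx -0.5 [ 0.034 -0.012 -0.011]
```

Emit:
apply_moves --pt "0 0 1 0" --pt "0 0 2 0" --pt "0 0 3 0" --pt "0 0 4 0" --pt "0 0 5 0" --pt "0 0 5 0"

```text
t: 19.7
tool_pos: [0.5179, 0.1919, 0.1527]
orientation: [2.489, 1.917, -0.0]
ft_force: [0.6, 0.3, -0.4]
width: 0.0142
grip_force: 58.9
```

```bash
python3 st.py
```

```text
19.7 [0.5179 0.1919 0.1527] [-0.4 -9.6] Fz -0.4 Fy 0.5 Fx 0.5 [ 0.017 -0.01   0.01 ]
```

Emit:
apply_moves --pt "0 0 1 0" --pt "0 0 2 0" --pt "0 0 3 0" --pt "0 0 4 0" --pt "0 0 4 0"

```text
t: 20.32
tool_pos: [0.5182, 0.1926, 0.1488]
orientation: [-2.488, -1.918, -0.002]
ft_force: [1.8, 1.3, 0.7]
width: 0.0144
grip_force: 59.0
```

```bash
python3 st.py
```

```text
20.325 [0.5182 0.1926 0.1488] [-0.2 -8.9] Fz 0.7 Fy 1.7 Fx 1.4 [ 0.456 -0.187  0.04 ]
```

Emit:
apply_moves --pt "0.5 0.4 1 0" --pt "1 0.7 2 0" --pt "1 0.7 3 0" --pt "1 0.7 4 0" --pt "1 0.7 5 0" --pt "1 0.7 5 0"

```text
t: 21.08
tool_pos: [0.5186, 0.1927, 0.1438]
orientation: [-2.489, -1.917, 0.0]
ft_force: [-0.4, 1.0, 0.8]
width: 0.0144
grip_force: 59.0
```

```bash
python3 st.py
```

```text
21.075 [0.5186 0.1927 0.1438] [ 0.2 -8.7] Fz 0.8 Fy 0.9 Fx -0.7 [ 0.416  0.115 -0.073]
```

Emit:
apply_moves --pt "0 0 1 0" --pt "0 0 2 0" --pt "0 0 3 0" --pt "0 0 4 0" --pt "0 0 4 0"

```text
t: 21.7
tool_pos: [0.5188, 0.1934, 0.1413]
orientation: [2.488, 1.918, 0.002]
ft_force: [-3.9, 1.4, 14.2]
width: 0.0147
grip_force: 60.7
```

```bash
python3 st.py
```

```text
21.7 [0.5188 0.1934 0.1413] [ 0.1 -7.9] Fz 14.2 Fy 0.3 Fx -4.1 [ 0.159  0.856 -0.132]
```

Emit:
apply_moves --pt "0 0 -1 0" --pt "-1 0 -2 0" --pt "-2 0 -2.3 0" --pt "-3 0 -2.6 0" --pt "-4 0 -3 0" --pt "-5 0 -3.3 0" --pt "-6 0 -3.6 0" --pt "-6 0 -3.6 0"

```text
t: 22.7
tool_pos: [0.5178, 0.19, 0.1434]
orientation: [-2.485, -1.917, -0.007]
ft_force: [-0.6, 7.3, 0.1]
width: 0.0141
grip_force: 59.0
```

```bash
python3 st.py
```

```text
22.7 [0.5178 0.19   0.1434] [  0.  -11.5] Fz 0.1 Fy 6.9 Fx -2.5 [ 2.022  0.122 -0.102]
```

Emit:
apply_moves --pt "-1 0 0 0" --pt "-2 0 0 0" --pt "-3 0 0 0" --pt "-4 0 0 0" --pt "-5 0 0 0" --pt "-6 0 0 0" --pt "-7 0 0 0" --pt "-7 0 0 0"

```text
t: 23.7
tool_pos: [0.5167, 0.1855, 0.1443]
orientation: [-2.482, -1.918, -0.014]
ft_force: [-0.5, 10.2, 3.1]
width: 0.0144
grip_force: 59.7
```

```bash
python3 st.py
```

```text
23.7 [0.5167 0.1855 0.1443] [  0.1 -16.1] Fz 3.1 Fy 9.7 Fx -3.1 [ 2.663  0.166 -0.054]
```

Emit:
apply_moves --pt "-1 0 0 0" --pt "-2 0 -0.4 0" --pt "-3 0 -0.8 0" --pt "-4 0 -1.2 0" --pt "-5 0 -1.5 0" --pt "-6 0 -1.8 0" --pt "-7 0 -2 0" --pt "-8 0 -2 0" --pt "-8 0 -2 0"

```text
t: 24.82
tool_pos: [0.5145, 0.1769, 0.1459]
orientation: [-2.483, -1.918, -0.012]
ft_force: [-0.7, 9.3, 1.0]
width: 0.0143
grip_force: 60.3
```

```bash
python3 st.py
```

```text
24.825 [0.5145 0.1769 0.1459] [  0.2 -24.9] Fz 1.0 Fy 8.8 Fx -3.1 [ 2.494  0.117 -0.004]
```

Emit:
apply_moves --pt "-1 -0.3 0 0" --pt "-2 -0.6 -0.2 0" --pt "-3 -1 -0.4 0" --pt "-4 -1 -0.6 0" --pt "-5 -1 -0.7 0" --pt "-6 -1 -0.8 0" --pt "-7 -1 -0.9 0" --pt "-8 -1 -1 0" --pt "-9 -1 -1 0" --pt "-9 -1 -1 0"

```text
t: 26.08
tool_pos: [0.5117, 0.1687, 0.147]
orientation: [-2.483, -1.918, -0.013]
ft_force: [-0.2, 9.0, 1.3]
width: 0.0146
grip_force: 61.0
```

```bash
python3 st.py
```

```text
26.075 [0.5117 0.1687 0.147 ] [ -0.4 -33.6] Fz 1.3 Fy 8.7 Fx -2.5 [ 2.61  -0.099 -0.004]
```

Emit:
apply_moves --pt "-1 0 1 0" --pt "-2 0 3 0" --pt "-2 0 5 0" --pt "-2 0 7 0" --pt "-2 0 9 0" --pt "-2 0 11 0" --pt "-2 0 13 0" --pt "-2 0 13 0"

```text
t: 27.08
tool_pos: [0.5114, 0.1669, 0.1343]
orientation: [-2.483, -1.919, -0.014]
ft_force: [-0.1, 8.9, 4.7]
width: 0.0141
grip_force: 61.5
```

```bash
python3 st.py
```

```text
27.075 [0.5114 0.1669 0.1343] [ -0.2 -35.5] Fz 4.7 Fy 8.6 Fx -2.4 [2.527 0.012 0.008]
```

Emit:
apply_moves --pt "0 0 2 0" --pt "0 0 4 0" --pt "0 0 6 0" --pt "0 0 8 0" --pt "0 0 10 0" --pt "0 0 12 0" --pt "0 0 12 0"

```text
t: 27.95
tool_pos: [0.5111, 0.1649, 0.124]
orientation: [-2.487, -1.919, -0.011]
ft_force: [-3.0, 4.9, 18.3]
width: 0.0142
grip_force: 64.1
```

```bash
python3 st.py
```

```text
27.95 [0.5111 0.1649 0.124 ] [  0.  -37.4] Fz 18.3 Fy 4.0 Fx -4.2 [ 1.624  0.648 -0.052]
```

The scriber is nearly upright and about 37 mm deep. I'll release it so it drops to the plug, rise, and measure the head.

Emit:
apply_moves --pt "0 0 0 0" --pt "0 0 0 0" --pt "0 0 0 0" --pt "0 0 0 0" --pt "0 0 -20 0" --pt "0 0 -40 0" --pt "0 0 -60 0" --pt "0 0 -60 0" --gripper -0.2

```text
t: 28.95
tool_pos: [0.5105, 0.1622, 0.1824]
orientation: [2.488, 1.916, 0.004]
ft_force: [0.4, 0.0, -0.4]
width: 0.0343
grip_force: 0.0
```

Emit:
apply_moves --pt "0 0 0 0" --pt "0 0 0 0" --pt "0 0 0 0" --gripper -1

```text
t: 29.32
tool_pos: [0.5093, 0.1618, 0.1808]
orientation: [-2.488, -1.917, 0.002]
ft_force: [0.8, 0.1, -0.4]
width: 0.0005
grip_force: 0.0
```

```bash
python3 st.py; python3 look.py 8 280,310,360,430 190,250,260,310; python3 -c "
from h import *
s=telemetry.state();print(s['width']); go(rack(-.3,-39.8),.15,75.15)
f=np.load('side8.npz');S,d=f['p'],f['d'];m=M['side'];K=m['mtx']
H=cv2.cvtColor(S,cv2.COLOR_RGB2HSV);g=cv2.inRange(H,(45,110,50),(85,255,255))>0
g[:, :300]=0;g[:,345:]=0;g[:320]=0;g[420:]=0
v,u=np.where(g&(d>0));z=d[v,u];P=(np.stack([(u-K[0,2])/K[0,0]*z,(v-K[1,2])/K[1,1]*z,z],-1)-m['t'])@m['R']
print(len(P),v.min(),v.max())
for lo in np.arange(.01,.15,.01):
    q=P[(P[:,2]>=lo)&(P[:,2]<lo+.01)]
    if len(q): print(round(lo,3),len(q),q.mean(0).round(4))
"
```

```text
29.325 [0.5093 0.1618 0.1808] [ -0.9 -40.9] Fz -0.4 Fy 0.3 Fx 0.7 [0.029 0.076 0.005]
-0.0002870559166778828
az 75.2 tilt 0.04 row [ 0.9  0.5 31. ] 0.001
455 352 395
0.01 19 [0.5063 0.1717 0.0153]
0.02 27 [0.5071 0.172  0.0241]
0.03 31 [0.5065 0.172  0.035 ]
0.04 32 [0.5084 0.1722 0.0448]
0.05 36 [0.508  0.172  0.0551]
0.06 35 [0.5082 0.172  0.0658]
0.07 40 [0.5096 0.1711 0.0745]
0.08 74 [0.5094 0.1694 0.0847]
0.09 6 [0.5101 0.1709 0.0981]
0.1 36 [0.5093 0.1717 0.105 ]
0.11 27 [0.5095 0.1721 0.1157]
0.12 89 [0.5109 0.1681 0.1258]
0.13 1 [0.5037 0.1683 0.1303]
```

The head spans z 0.097 to 0.126, so the scriber is upright on the plug, 12 mm short of home. I'll push it down with shut fingertips.

Emit:
apply_moves --pt "1 0.5 15 0" --pt "1 0.5 28 0" --pt "1 0.5 34 0" --pt "1 0.5 37 0" --pt "1 0.5 40 0" --pt "1 0.5 43 0" --pt "1 0.5 46 0" --pt "1 0.5 49 0" --pt "1 0.5 51 0" --pt "1 0.5 51 0"

```text
t: 30.68
tool_pos: [0.5109, 0.1621, 0.1322]
orientation: [2.488, 1.915, 0.001]
ft_force: [-3.1, -2.5, 15.1]
width: 0.0001
grip_force: 7.6
```

```bash
python3 st.py
```

```text
30.675 [0.5109 0.1621 0.1322] [  0.6 -40.2] Fz 15.1 Fy -3.2 Fx -2.3 [-0.654  0.672  0.015]
```

Emit:
apply_moves --pt "0 0 1 0" --pt "0 0 2 0" --pt "0 0 2 0"

```text
t: 31.05
tool_pos: [0.5111, 0.1621, 0.1319]
orientation: [2.487, 1.914, 0.003]
ft_force: [-6.9, -4.8, 31.6]
width: -0.0004
grip_force: 15.6
```

```bash
python3 st.py
```

```text
31.05 [0.5111 0.1621 0.1319] [  0.7 -40.2] Fz 31.6 Fy -6.4 Fx -5.4 [-1.045  1.349  0.021]
```

Emit:
apply_moves --pt "0 0 -20 0" --pt "0 0 -50 0" --pt "0 0 -80 0" --pt "0 0 -80 0" --pt "0 0 -80 0" --gripper 0

```text
t: 31.68
tool_pos: [0.5101, 0.1625, 0.208]
orientation: [2.489, 1.917, -0.001]
ft_force: [-0.5, 0.1, 0.3]
width: 0.0429
grip_force: 0.0
```

```bash
python3 look.py 9 280,310,360,430 190,250,260,310; python3 -c "
from h import *
s=telemetry.state();print(s['t'],s['width']); go(rack(0,-245.5),.215,75.15)
f=np.load('side9.npz');S,d=f['p'],f['d'];m=M['side'];K=m['mtx']
H=cv2.cvtColor(S,cv2.COLOR_RGB2HSV)
for c,(a,b,x0,x1) in dict(g=(45,85,310,345),o=(7,17,300,330),b=(100,125,290,315)).items():
    g=cv2.inRange(H,(a,110,50),(b,255,255))>0
    g[:, :x0]=0;g[:,x1:]=0;g[:340]=0;g[450:]=0
    v,u=np.where(g&(d>0));z=d[v,u];P=(np.stack([(u-K[0,2])/K[0,0]*z,(v-K[1,2])/K[1,1]*z,z],-1)-m['t'])@m['R']
    q=P[P[:,2]>.108]; print(c,len(P),np.percentile(P[:,2],[95,99]),q.mean(0),torack(q.mean(0)))
"
```

```text
31.775 0.04257794082073415
az 75.2 tilt 0.12 row [-205.3    0.4   -7.3] 0.001
g 430 [0.11633848 0.11772199] [0.51076798 0.16737553 0.11444859] [ -0.95706308 -35.14355057]
o 383 [0.11094593 0.11537914] [0.52027925 0.2064226  0.11235579] [-1.77081938  5.03699139]
b 355 [0.11627702 0.1174879 ] [0.53080814 0.24227508 0.11429593] [-0.78220421 42.39044813]
```

The green head now stands at the same height as the blue one, and the push stopped hard at 0.132. Next I'll fetch the bolt knob.

Emit:
apply_moves --pt "-40 0 -7 0" --pt "-80 0 -7 0" --pt "-120 0 -7 0" --pt "-160 0 -7 0" --pt "-195 0 -7 0" --pt "-206 0 -7 0" --pt "-206 0 15 0" --pt "-206 0 40 0" --pt "-206 0 57 0" --pt "-206 0 57 0"

```text
t: 33.02
tool_pos: [0.4574, -0.0351, 0.1502]
orientation: [-2.485, -1.918, 0.003]
ft_force: [0.3, 0.0, -0.2]
width: 0.0425
grip_force: 0.0
```

Emit:
apply_moves --pt "0 0 0 0" --pt "0 0 0 0" --pt "0 0 0 0" --pt "0 0 0 0" --pt "0 0 0 0" --pt "0 0 0 0" --gripper -1

```text
t: 33.78
tool_pos: [0.457, -0.0355, 0.152]
orientation: [-2.487, -1.918, 0.0]
ft_force: [-4.9, 4.1, 6.3]
width: 0.0171
grip_force: 58.6
```

```bash
python3 st.py; python3 -c "
from h import *
go(rack(0,-101),.151,75.15)"
```

```text
33.775 [ 0.457  -0.0355  0.152 ] [  -0.9 -245. ] Fz 6.3 Fy 2.7 Fx -5.8 [ 0.769  1.011 -0.073]
az 75.3 tilt 0.06 row [144.    1.2   1. ] 0.002
```

Emit:
apply_moves --pt "10 0 0 0" --pt "25 0 0 0" --pt "42 0 0 0" --pt "60 0 0 0" --pt "78 0 0 0" --pt "95 0 0 0" --pt "110 0 0 0" --pt "122 0 0 0" --pt "132 0 0 0" --pt "138 0 0 0"

```text
t: 35.02
tool_pos: [0.4922, 0.0966, 0.152]
orientation: [2.489, 1.916, -0.003]
ft_force: [-4.5, -1.6, 8.3]
width: 0.0165
grip_force: 58.7
```

```bash
python3 st.py
```

```text
35.025 [0.4922 0.0966 0.152 ] [  -0.8 -108.4] Fz 8.3 Fy -2.7 Fx -4.0 [-0.274  1.042 -0.031]
```

Emit:
apply_moves --pt "3 0 0 0" --pt "6 0 0 0" --pt "9 0 0 0" --pt "12 0 0 0" --pt "12 0 0 0" --pt "12 0 0 0"

```text
t: 35.78
tool_pos: [0.4943, 0.1048, 0.152]
orientation: [2.489, 1.912, -0.011]
ft_force: [-6.3, -6.6, 10.6]
width: 0.0164
grip_force: 59.2
```

```bash
python3 st.py
```

```text
35.775 [0.4943 0.1048 0.152 ] [ -0.8 -99.8] Fz 10.6 Fy -8.0 Fx -4.4 [-1.183e+00  1.124e+00 -1.000e-03]
```

Emit:
apply_moves --pt "2 0 0 0" --pt "5 0 0 0" --pt "5 0 0 0" --pt "5 0 0 0"

```text
t: 36.28
tool_pos: [0.4944, 0.105, 0.1519]
orientation: [2.489, 1.906, -0.022]
ft_force: [-7.7, -14.3, 16.2]
width: 0.0166
grip_force: 59.8
```

```bash
python3 st.py
```

```text
36.275 [0.4944 0.105  0.1519] [ -0.8 -99.7] Fz 16.2 Fy -15.8 Fx -3.8 [-2.822  1.412  0.063]
```

Emit:
apply_moves --pt "-4 0 0 0" --pt "-8 0 0 0" --pt "-8 0 0 0"

```text
t: 36.65
tool_pos: [0.4943, 0.1047, 0.152]
orientation: [2.489, 1.916, -0.003]
ft_force: [-4.5, -0.6, 7.9]
width: 0.0163
grip_force: 58.7
```

```bash
python3 st.py
```

```text
36.65 [0.4943 0.1047 0.152 ] [ -0.8 -99.9] Fz 7.9 Fy -1.7 Fx -4.2 [-0.207  1.021 -0.08 ]
```

The bolt hit its home stop after 145 mm of travel. I'll release it, rise, back away and take a last look.

Emit:
apply_moves --pt "0 0 0 0" --pt "0 0 0 0" --pt "0 0 0 0" --pt "0 0 0 0" --pt "0 0 -30 0" --pt "0 0 -70 0" --pt "0 0 -90 0" --pt "-40 0 -90 0" --pt "-90 0 -90 0" --pt "-140 0 -90 0" --gripper 0

```text
t: 37.9
tool_pos: [0.4594, -0.0309, 0.2415]
orientation: [2.488, 1.918, 0.001]
ft_force: [1.1, -0.5, 0.1]
width: 0.0426
grip_force: 0.0
```

Emit:
apply_moves --pt "-40 0 0 0" --pt "-80 0 0 0" --pt "-120 0 0 0" --pt "-120 0 0 0" --pt "-120 0 0 0"

```text
t: 38.52
tool_pos: [0.4294, -0.145, 0.2415]
orientation: [2.488, 1.918, 0.001]
ft_force: [-0.3, 0.2, -0.5]
width: 0.0424
grip_force: 0.0
```

```bash
python3 st.py; python3 look.py 10 240,240,420,480 140,200,350,350; python3 -c "
from h import *
for k in '03','10':pass
for n in('0','10'):
    S=np.load('side%s.npz'%n)['p']; print(blobs(S,0,6,(240,230,420,480)),blobs(S,20,32,(245,320,290,370),amin=200),blobs(S,100,125,(420,150,455,180)))
"
```

```text
38.525 [ 0.4294 -0.145   0.2415] [   0.4 -358. ] Fz -0.5 Fy 0.1 Fx -0.3 [ 0.019 -0.08   0.   ]
[([281, 255, 59, 49, 2207], [310.08, 279.12]), ([349, 291, 12, 22, 199], [354.6, 301.68]), ([352, 438, 51, 36, 923], [378.65, 454.15])] [([252, 327, 34, 40, 756], [270.17, 351.53])] [([423, 154, 28, 23, 511], [436.54, 164.9])]
[([281, 255, 59, 49, 2202], [310.1, 279.15]), ([341, 307, 11, 22, 204], [345.71, 316.91]), ([352, 438, 51, 36, 923], [378.63, 454.12])] [([252, 327, 34, 40, 756], [270.17, 351.53])] [([436, 154, 9, 8, 55], [439.29, 157.56]), ([434, 162, 17, 15, 84], [442.92, 171.43]), ([423, 164, 3, 6, 10], [423.7, 166.6])]
```

View pics/m10.png

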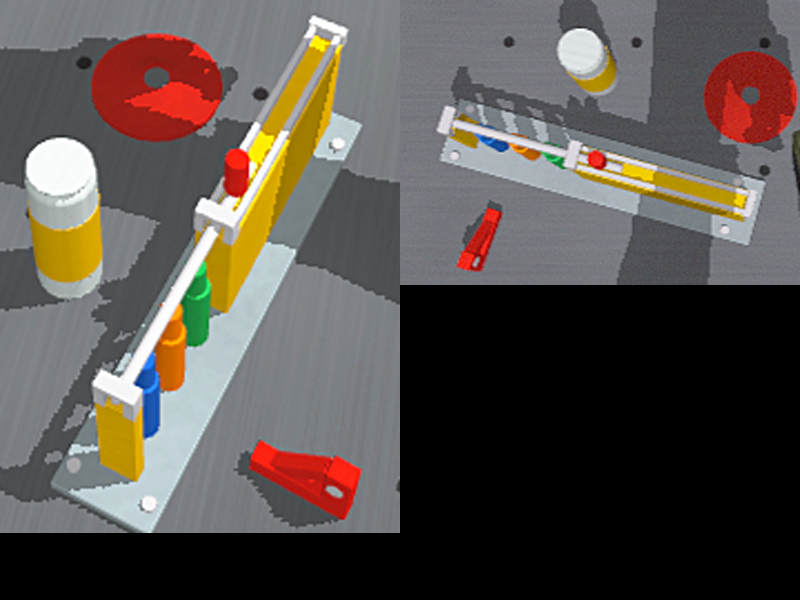

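The bolt runs over all three heads into the keeper at crop (118,390). The can, disc and square haven't moved; the pot is partly hidden by the arm, but nothing touched it.

```bash
python3 -c "
from plant import r
print(r.sign_off())"
```

```text
the job is handed in; nothing more can be done
None
```

The job is handed in after about 39 s of the 72 s allowed: bolt drawn to its rear stop, green scriber fully down in its tube, and bolt slid 145 mm home into the keeper. In the last look the can, disc and square had not moved; the pot was partly hidden by the arm.

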